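# Push the roller to the top of the inclined plane and hold it ready

### The job

Get the rolling experiment ready to start: with the fingertips or the outside of the fingers, slowly push the aluminium roller that lies in the track along the level part and up the slope until it lies squarely against the stop at the top. Do not take it between the fingers or lift it, do not let it run back down, and leave everything else standing where it is. Finish while still holding the roller against the stop, with the fingers behind it on the downhill side.

Things in the scene. Friction and masses are not known exactly. Their poses are not given: they have to be found in the camera images.
- ramp: wooden inclined-plane track fixed to the table, 420 long, 84 wide. x: horizontal, along the track to its high end; y across; z up; origin on the table under the centre line. Level part x -210 to -60, floor 15 above the table; the slope begins at x = -60. Channel 68 wide inside, side rails 10 high above its floor; a lip 10 high and 10 thick closes the low end
- incline: sloping part of the track, fixed at 12 degrees, same channel and rails. Origin on the track floor, mid-width, where the slope begins (ramp frame x -60, z 15); x points up along the slope, y across, z square to its floor. The stop is a cross block 24 thick, 30 high, its face at x = 212: the roller touches it when the roller's centre is at x = 187, z = 25
- stop_face (a point): middle of the rubber-faced side of the stop that the roller must reach, 25 above the slope's floor (incline frame 212, 0, 25)
- roller: aluminium roller, plain cylinder 50 diameter, 60 long, 0.10 to 0.21 kg, lying across the level part, at least 20 clear of the end lip. Origin at its centre; y along its axis, x and z turn as it rolls. It rolls freely and runs back on the slope if not held. Fingers rub on it, so it may slide rather than roll: expect about 1 to 4 N of push. Push on the round side above the rails
- thin_roller: bystander: thin wooden roller, 25 diameter, 60 tall, standing on end on the table to one side of the track, about 115 from its centre line; origin at the centre of its underside
- sleeve: bystander: short aluminium tube, 40 outer diameter, 50 tall, standing on end on the table on the other side of the track, about 115 from its centre line; origin at the centre of its underside
- target_block: bystander: wooden block 30 x 60 x 35 tall on the table, past the low end of the track (its centre 70 to 85 beyond the track's end); origin at the centre of its underside
- tall_bottle: bystander: clear jar with red cap, 54 diameter, 105 tall, standing on the table; origin at the centre of its underside
- short_bottle: bystander: clear jar with red cap, 48 diameter, 80 tall, standing on the table; origin at the centre of its underside
- cup: bystander: green see-through cup, 68 diameter at the rim, 85 tall; origin at the centre of its underside
- bowl: bystander: white bowl with pink crystals, 112 diameter, 42 tall; origin at the centre of its underside

How it is judged:
On the way, in this order (a step that is already met when the one before it is completed fails the run):
1. the roller has been pushed part of the way up the slope (x of roller in the frame of incline above 0.06 m).
2. the roller lies squarely against the stop with the fingers behind it (x of roller in the frame of incline above 0.183 m and z of roller in the frame of incline between 0.021 and 0.029 m and angle between the y axis of roller and the y axis of incline, either way round below 0.07 rad and contact force between the fingers and roller above 0.05 N), for 0.2 s.
At the end, for the whole second after the job is handed in: the roller is still, on the slope, its centre within 4 mm of where it touches the stop, its axis within 0.07 rad (4 degrees) of parallel to the stop, resting on the slope's floor (within 4 mm), and the fingers still touch it and hold it there (all of step 2 and linear speed of roller below 0.02 m/s); the arm keeps its last pose, push and grip.
It fails at once if the roller is lifted more than 10 mm off the track or knocked off it ((x of roller in the frame of incline above 0 m and z of roller in the frame of incline above 0.035 m) or (x of roller in the frame of incline below 0 m and z of roller in the frame of ramp above 0.051 m) or z of roller in the frame of ramp below 0.032 m).
It fails at once if the roller is taken between the fingers (the point between the pads comes within 24 mm of its centre) (distance between the grasp point and roller below 0.024 m).
It fails at once if the roller is squeezed or rammed with more than 35 N (contact force between the fingers and roller above 35 N).
It fails at once if on the slope the roller is let go (the point between the pads over 120 mm away from its centre), flung or runs back (over 0.35 m/s) (x of roller in the frame of incline above 0.04 m and (distance between the grasp point and roller above 0.12 m or linear speed of roller above 0.35 m/s)).
It fails at once if a bystander is moved more than 20 mm (distance of any of thin_roller, sleeve, target_block, tall_bottle, short_bottle, cup, bowl from where it was at the start of the episode above 0.02 m).
It also fails if it takes over 40 s, if anything falls off the work surface, if the arm or the gripper's body presses on something with over 40 N, if the wrist force passes 120 N, or if a joint passes its speed limit or range.

### The arm

A 6-joint arm with a two-finger parallel gripper is mounted at the origin on the work surface. World frame = base frame: x ahead of the robot, y to its left, z up, the work surface at z = 0. Lengths are in m, angles in rad, forces in N, time in s.
With the tool pointing down it reaches from about 0.275 to 0.975 m from the base axis. Payload 8.4 kg.
Tool frame: the origin (TCP) lies at the very end of the fingers, on their centre line; the grasp point (between the pads) lies 19 mm behind it; z points along the fingers, y is the line along which they close (so a half turn about z gives the same grasp; the last joint's range is limited). The gripper opens to 92 mm and grips with 3 to 60 N. Pads are 20 mm wide; open, the fingers measure 128 mm over their backs; the gripper's body (75 mm by 189 mm) begins 69 mm behind the grasp point.
Start: joints at [1.332, 0.353, 1.633, -0, 1.155, -0.002], TCP at [0.147, 0.608, 0.181] pointing down, gripper open.
Joint ranges: [-2.63, 2.63], [-0.92, 2.1], [0.06, 2.66], [-1.3, 4.44], [0, 2.69], [-3.02, 3.02]. Speed limits (rad/s): [2.22, 2.22, 2.79, 3.14, 3.14, 3.14].

### API

Orientations are given as a unit quaternion [x, y, z, w].
In Python, from bench import env, state, cams gives the robot as it stands. Calls block until the motion is done:
- env.move_to(position, orientation): joint-space move of the TCP to a pose.
- env.move_l(position, orientation=None, velocity=0.15, threshold=None): straight line of the TCP; orientation=None keeps the orientation; velocity is the mean speed in m/s. With threshold (N) it stops when the force on the tool has changed by that much, and returns True; else False.
- env.move_joints(angles): joint-space move.
- env.gripper_to(opening, grip_force=None): finger opening in m; grip_force is the grip in N (None keeps the last); returns when the fingers have stopped.
- env.pause(seconds).
- env.ik(position, orientation): joint angles nearest the present ones, or None.
- state(): the state.
- cams.read_camera(name): name is "scene" or "top" or "wrist"; returns a dict with "img" (480x640x3 uint8, blue, green, red), "z_map" (480x640 float32, m along the optical axis (not along the pixel's ray), 0 where there is no reading), "fx", "fy", "cx", "cy" (pixels), "R" (3x3) and "t" (3): a world point X has camera coordinates R X + t. Camera axes: x right, y down, z forward; pixel columns grow to the right and rows downward; lengths in m; the calibration is good to about 2 mm. A picture is of the moment at which its call begins.
A pose or a line that the arm cannot do raises env.MotionError and nothing moves.
- env.hand_in(): hands the job in; it is judged then, once.
The state is a dict: "time_s": time; "q": joint angles; "joint_velocities": joint speeds; "joint_efforts": joint torques, N m; "tool_pos": TCP position; "ee_rot": TCP orientation; "wrist_force": force on the tool from outside, world axes, zero at the start; "torque": the same for the moment, N m; "width": finger opening in m; "grasp_force": force on a finger pad.
Only numpy, scipy, OpenCV 4.12 (cv2) and the standard library are available. Lean on these libraries where they do the work, as an engineer would, in place of code of your own. Each camera call takes 0.05 s, during which the arm holds its last target. There are 200 camera calls.

## Working session

There is one attempt and no reset: what is moved stays moved. The work goes in short steps, each a Python script; the robot and the scene stay as the last script left them, time stands still between calls to the robot, and variables do not carry over. Pictures are saved under pics/ and viewed, at most 10 in all, crops included, and the job is handed in when it is done.

```bash
mkdir -p pics; ls
python3 - <<'E'
from bench import env,state,cams
import cv2,numpy as np
for n in("scene","top"):
    c=cams.read_camera(n); cv2.imwrite(f"pics/{n}0.png",c["img"]); np.savez(f"{n}0.npz",**c)
    print(n,c["fx"],c["cx"],c["cy"],c["R"].round(3).tolist(),c["t"].round(3), (c["z_map"]>0).mean())
s=state();print(s["time_s"],s["ee_rot"],s["wrist_force"])
E
```

```text
pics
scene 507.00225344889657 315.6505349327621 236.45636909777068 [[0.434, 0.901, 0.004], [0.612, -0.292, -0.735], [-0.661, 0.321, -0.678]] [-0.207 -0.273  1.524] 0.996015625
top 577.0040802443381 314.7019383801807 236.29149268368963 [[0.008, -1.0, -0.01], [-0.995, -0.007, -0.101], [0.101, 0.01, -0.995]] [0.005 0.551 1.296] 0.9959505208333334
0.1 [ 1.18110780e-01  9.93000250e-01 -5.84823608e-04 -6.86418265e-05] [0.33596815 0.35440439 0.32566419]
```

View pics/top0.png

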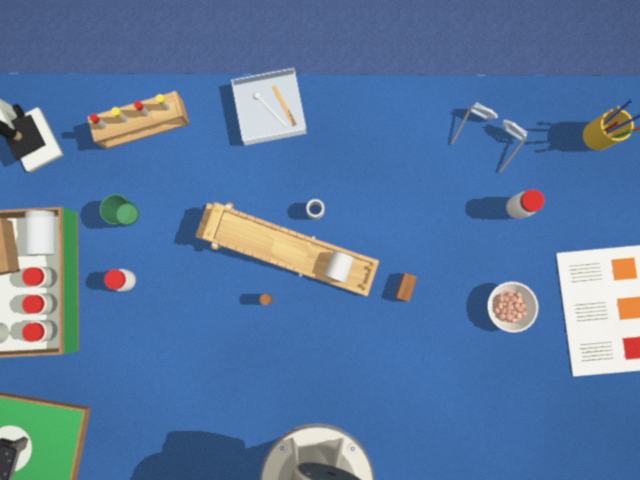

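View pics/scene0.png

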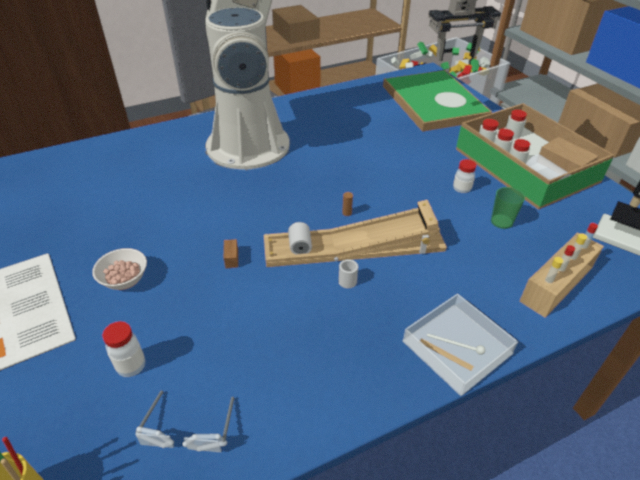

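The top view shows the track with its high end at px (212,225) and its low end at (370,280). The roller is at (339,267), the thin roller at (265,299), the sleeve at (315,208) and the block at (406,288). The scene view agrees: stop at (430,220), roller at (300,238). I'll fit the track pose from both depth maps.

```bash
cat > h.py <<'E'
import numpy as np,cv2
def cloud(c):
    z=c["z_map"];v,u=np.mgrid[:480,:640]
    P=np.stack([(u-c["cx"])/c["fx"]*z,(v-c["cy"])/c["fy"]*z,z],-1)
    return (P-c["t"])@c["R"]
E
python3 - <<'E'
import numpy as np,cv2
from h import *
for n in("top","scene"):
    c=np.load(n+"0.npz");P=cloud(c);img=c["img"].astype(int)
    tab=P[(img[...,0]>img[...,2]+50)&(abs(P[...,1])<.4)&(P[...,0]>.3)&(P[...,0]<.7)];print(n,"table z",np.median(tab[:,2]))
    m=(P[...,2]>.009)&(P[...,0]>.3)&(P[...,0]<.65)&(abs(P[...,1])<.32)&(c["z_map"]>0)
    k,l,st,ce=cv2.connectedComponentsWithStats(m.astype(np.uint8),connectivity=4)
    for i in range(1,k):
        if st[i,4]<40: continue
        Q=P[l==i];r=cv2.minAreaRect(Q[:,:2].astype(np.float32)*1000)
        print(st[i],np.round(Q.mean(0),3),"zmax",Q[:,2].max().round(3),np.round(r[0],1),np.round(r[1],1),round(r[2],1))
c=np.load("top0.npz");cv2.imwrite("pics/crop_top.png",cv2.resize(c["img"][190:310,190:390],(800,480),interpolation=cv2.INTER_CUBIC))
E
```

```text
top table z 0.001461435195853125
[307 200  18  20 162] [0.613 0.009 0.041] zmax 0.057 [612.7   7.9] [38.8 38.6] 85.7
[ 195  203  184   93 6848] [0.523 0.074 0.039] zmax 0.101 [524.2  75.5] [420.1 108.3] 71.7
[395 273  22  29 392] [ 0.437 -0.197  0.035] zmax 0.044 [ 436.7 -198.6] [30.4 59.8] 71.1
[259 294  13  11 119] [0.408 0.117 0.056] zmax 0.066 [407.6 118.3] [24.6 22.5] 88.8
scene table z 0.0010983502526313521
[342 192  11  22 204] [0.414 0.117 0.042] zmax 0.065 [411.  118.9] [23.7 25.5] 33.5
[ 264  200  182   65 6393] [0.535 0.08  0.037] zmax 0.097 [525.5  77.1] [420.7 100.7] 69.7
[223 239  15  28 372] [ 0.447 -0.199  0.031] zmax 0.041 [ 437.9 -197. ] [30.2 65.6] 71.0
[339 260  19  26 433] [0.619 0.009 0.035] zmax 0.054 [615.6  10. ] [39.2 42.5] 78.0
```

View pics/crop_top.png

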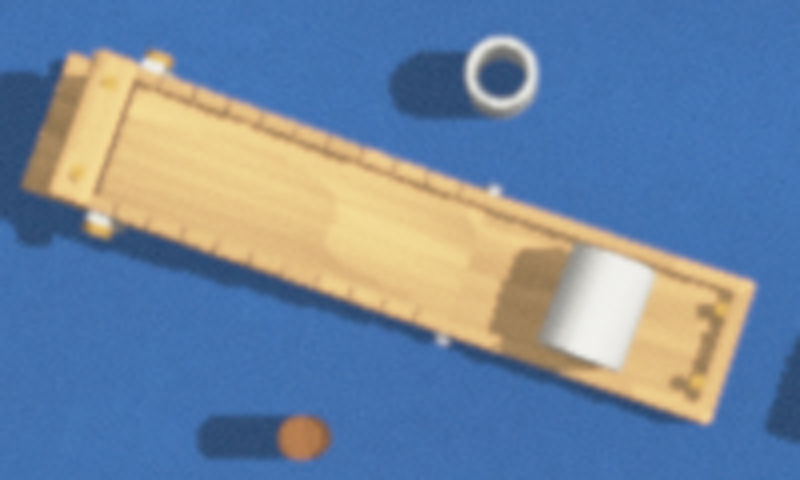

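The enlarged crop shows the roller at (600,305), the lip along (755,285) to (710,420), and the stop face line from (132,85) to (97,190). There are screws outside the rails near the stop. Next I fit the height-field model of the track to both clouds.

```bash
cat > fit.py <<'E'
import numpy as np
from scipy.optimize import minimize
from h import *
t=np.tan(np.radians(12));c12=np.cos(np.radians(12));s12=np.sin(np.radians(12))
def H(x,y):
    f=15+np.maximum(0,x+60)*t
    h=np.where(abs(y)>34,f+10/np.where(x>-60,c12,1),f); h=np.where(x<-200,25.,h)
    # stop: between face planes
    X=(x+60)*c12+(h-15)*s12
    fx=-60+212*c12-30*s12
    h=np.where(x>fx,15+212*s12+30*c12+(x-fx)*t,h)
    return np.where((abs(y)>42)|(x<-210),0.,h)
def loc(p,Q):
    d=Q[:,:2]*1000-p[:2];c,s=np.cos(p[2]),np.sin(p[2])
    return d[:,0]*c+d[:,1]*s,-d[:,0]*s+d[:,1]*c
if __name__=="__main__":
  for names in(["top"],["scene"],["top","scene"]):
    Qs=[]
    for n in names:
        c=np.load(n+"0.npz");Q=cloud(c)[c["z_map"]>0]
        x,y=loc((524.5,76,np.radians(71)),Q);k=(x>-225)&(x<165)&(abs(y)<52)&~((x>-185)&(x<-90)&(abs(y)<45))
        Qs.append(Q[k])
    Q=np.vstack(Qs)
    def cost(p):
        r=Q[:,2]*1000-p[3]-H(*loc(p,Q));return np.minimum(abs(r),8).mean()
    best=min((minimize(cost,[524.5+a,76+b,np.radians(70.5+g),1],method="Nelder-Mead",options=dict(initial_simplex=np.array([524.5,76,1.231,1])+np.vstack([[a,b,g/50,0],np.diag([4,4,.02,2])]))) for a in(-2,2) for b in(-2,2) for g in (-1,1)),key=lambda r:r.fun)
    p=best.x;print(names,p.round(2),np.degrees(p[2]).round(2),best.fun)
  # roller: points above rails in level part
  for n in("top","scene"):
    c=np.load(n+"0.npz");Q=cloud(c)[c["z_map"]>0];x,y=loc(p,Q)
    k=(x>-195)&(x<-80)&(abs(y)<40)&(Q[:,2]>.030);X,Y,Z=x[k],y[k],Q[k,2]*1000
    r=cv2.minAreaRect(np.stack([X,Y],1).astype(np.float32))
    f=minimize(lambda q:np.minimum(abs(np.hypot(X-q[0]-q[2]*(Y-Y.mean()),Z-p[3]-q[1])-25),4).mean(),[X.mean(),40,0],method="Nelder-Mead")
    print(n,"roller x",f.x,f.fun,"y range",np.percentile(Y,[1,99]),"zmax",Z.max(),r)
E
python3 fit.py
```

```text
['top'] [525.59  81.9    1.25   0.99] 71.47 2.7235905057042165
['scene'] [525.18  85.69   1.24   1.21] 70.95 3.821094533609288
['top', 'scene'] [525.96  83.23   1.25   0.98] 71.52 3.2526875042618357
top roller x [-1.36547711e+02  4.03903674e+01  3.03019009e-02] 1.6739754980193484 y range [-37.15215116  36.0534978 ] zmax 75.40648617271425 ((-135.4477081298828, 0.003719329833984375), (78.58211517333984, 110.30352020263672), 89.53668212890625)
scene roller x [-1.34542952e+02  3.97956224e+01  2.62853570e-02] 1.8646009992583141 y range [-31.49298427  29.70504109] zmax 68.56023434355996 ((-134.3164520263672, -0.19501113891601562), (65.68630981445312, 49.91790008544922), 88.45681762695312)
```

Run:
```python
import numpy as np
from fit import *
for p in([524,76.5,np.radians(71.2)],):
 for n in("top","scene"):
  c=np.load(n+"0.npz");Q=cloud(c)[c["z_map"]>0];x,y=loc(p,Q);Z=Q[:,2]*1000-1
  f=lambda k:(round(float(np.median(Z[k])),1) if k.any() else None)
  print(n,"centre",[(a,f((abs(x-a)<3)&(abs(y)<20)),round(float(H(a,0.)),1)) for a in(-215,-210,-205,-200,-195,-190,-80,-60,-30,0,40,80,120,140,145,150,160,170,180,205,210,215)])
  for a in (-70,0,80): print(" across",a,[(b,f((abs(x-a)<12)&(abs(y-b)<1.5))) for b in(-48,-45,-42,-39,-36,-33,-30,0,30,33,36,39,42,45,48)])
```

```text
top centre [(-215, 1.5, 0.0), (-210, 25.6, 25.0), (-205, 25.4, 25.0), (-200, 16.4, 15.0), (-195, 15.2, 15.0), (-190, 15.0, 15.0), (-80, 15.0, 15.0), (-60, 14.8, 15.0), (-30, 20.2, 21.4), (0, 26.0, 27.8), (40, 35.5, 36.3), (80, 41.8, 44.8), (120, 50.8, 53.3), (140, 55.3, 57.5), (145, 56.6, 89.2), (150, 59.0, 90.3), (160, 91.0, 92.4), (170, 92.8, 94.6), (180, 66.1, 96.7), (205, 15.2, 102.0), (210, 3.9, 103.1), (215, 0.5, 104.1)]
 across -70 [(-48, 0.0), (-45, 0.3), (-42, 25.5), (-39, 25.4), (-36, 24.0), (-33, 15.1), (-30, 16.2), (0, 16.2), (30, 13.9), (33, 15.9), (36, 27.4), (39, 26.3), (42, 6.7), (45, 0.2), (48, -0.9)]
 across 0 [(-48, 1.3), (-45, 2.4), (-42, 36.6), (-39, 37.4), (-36, 36.2), (-33, 28.8), (-30, 26.9), (0, 25.0), (30, 26.8), (33, 26.3), (36, 37.9), (39, 37.2), (42, 32.9), (45, -0.3), (48, -0.1)]
 across 80 [(-48, 1.1), (-45, -1.1), (-42, 56.1), (-39, 54.8), (-36, 54.9), (-33, 46.6), (-30, 42.1), (0, 43.1), (30, 41.9), (33, 42.5), (36, 52.6), (39, 52.6), (42, 51.2), (45, -0.6), (48, 1.2)]
scene centre [(-215, -0.8, 0.0), (-210, 2.1, 25.0), (-205, 25.1, 25.0), (-200, 23.5
[... 240 characters left out ...]
 89.8, 92.4), (170, 92.8, 94.6), (180, 15.1, 96.7), (205, 15.4, 102.0), (210, 14.5, 103.1), (215, 0.9, 104.1)]
 across -70 [(-48, 0.9), (-45, 2.0), (-42, 12.6), (-39, 23.2), (-36, 24.9), (-33, 24.1), (-30, None), (0, 14.8), (30, 15.5), (33, 19.9), (36, 23.0), (39, 24.9), (42, 24.3), (45, None), (48, None)]
 across 0 [(-48, 0.2), (-45, 16.9), (-42, 17.5), (-39, 19.2), (-36, 34.8), (-33, 35.0), (-30, None), (0, 27.0), (30, 25.9), (33, 29.4), (36, 31.4), (39, 35.9), (42, 34.3), (45, 34.2), (48, None)]
 across 80 [(-48, -0.1), (-45, 2.4), (-42, 36.2), (-39, 14.8), (-36, 49.9), (-33, 16.2), (-30, 15.2), (0, 43.1), (30, 43.4), (33, 46.4), (36, 48.7), (39, 52.8), (42, 52.2), (45, 51.8), (48, None)]
```

```bash
cat > r.py <<'E'
from bench import env,state,cams
import numpy as np
from scipy.spatial.transform import Rotation as Ro
p=np.array([.525,.079]);a=np.radians(71.2);u=np.array([np.cos(a),np.sin(a)]);v=np.array([-u[1],u[0]])
def W(x,z,y=0): return [*(p+(x*u+y*v)/1000),z/1000]
def quat(sgn):
    X=np.array([*u,0])*sgn;Z=np.array([0,0,-1.]);return Ro.from_matrix(np.stack([X,np.cross(Z,X),Z],1)).as_quat()
def rep(m=""):
    s=state();d=(np.array(s["tool_pos"][:2])-p)*1000;f=np.array(s["wrist_force"])
    print(m,round(s["time_s"],2),"ramp x,y,z",(d@u).round(1),(d@v).round(1),round(s["tool_pos"][2]*1000,1),"F along,across,z",(f[:2]@u).round(2),(f[:2]@v).round(2),f[2].round(2),"w",round(s["width"],4))
E
python3 - <<'E'
from r import *
for s in(1,-1): print(s,[None if (q:=env.ik(W(x,z),quat(s))) is None else np.round(q,2) for x,z in((-203,200),(-203,32),(95,70))])
E
```

```text
1 [array([-0.24,  0.09,  1.92, -0.  ,  1.12,  0.08]), array([-0.24,  0.33,  2.07, -0.  ,  0.74,  0.08]), array([ 0.29,  0.41,  1.82, -0.  ,  0.91,  0.62])]
-1 [None, None, array([ 0.29,  0.41,  1.82, -0.  ,  0.91, -2.52])]
```

Run:
```python
from r import *
import cv2
Q=quat(1);s=state()
env.move_l([*s["tool_pos"][:2],.23],velocity=.2)
env.gripper_to(.016)
env.move_to(W(-203,200),Q)
env.move_l(W(-203,80),Q,velocity=.15);rep("above")
hit=env.move_l(W(-203,33),Q,velocity=.06,threshold=5);rep(f"down {hit}")
for n in("scene","top"):
    c=cams.read_camera(n)["img"]; b=(c[190:310,190:390] if n=="top" else c[140:290,210:460]);cv2.imwrite(f"pics/{n}1.png",cv2.resize(b,None,fx=3,fy=3,interpolation=cv2.INTER_CUBIC))
```

```text
above 5.4 ramp x,y,z -202.9 -0.6 80.6 F along,across,z -0.36 -0.5 0.04 w 0.0159
down False 6.33 ramp x,y,z -203.0 -0.2 33.1 F along,across,z 0.51 0.4 0.27 w 0.016
```

View pics/scene1.png

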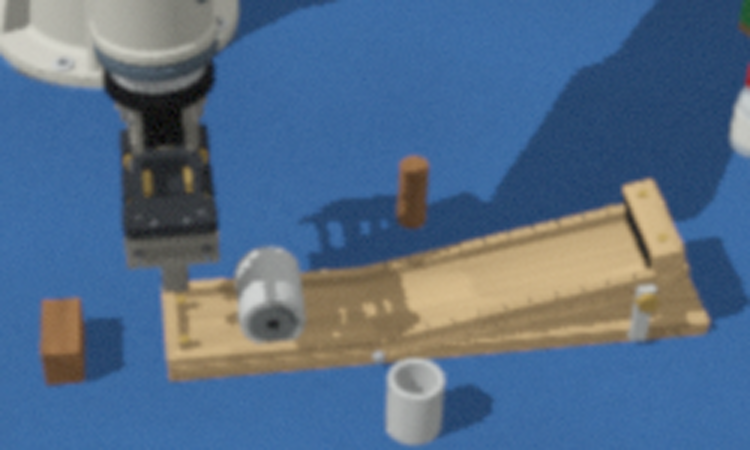

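The scene view shows the fingertips just above the lip at (175,275), behind the roller at (270,290), with the bystanders untouched. Next is the push.

Run:
```python
from r import *
import cv2
Q=quat(1);zt=lambda x:33+max(0,x+95)*np.tan(np.radians(12))
print(env.move_l(W(-95,33),Q,velocity=.045,threshold=12));rep("level")
print(env.move_l(W(0,zt(0)),Q,velocity=.04,threshold=12));rep("mid")
print(env.move_l(W(65,zt(65)),Q,velocity=.04,threshold=12));rep("near")
c=cams.read_camera("scene")["img"];cv2.imwrite("pics/scene2.png",cv2.resize(c[120:290,260:460],None,fx=3,fy=3,interpolation=cv2.INTER_CUBIC))
```

```text
False
level 8.98 ramp x,y,z -95.1 -0.0 33.0 F along,across,z 0.7 0.83 0.12 w 0.0161
False
mid 11.56 ramp x,y,z -0.1 0.0 53.2 F along,across,z -0.26 0.61 -0.98 w 0.0161
False
near 13.37 ramp x,y,z 64.8 0.0 67.0 F along,across,z 1.07 -0.52 0.68 w 0.0159
```

View pics/scene2.png

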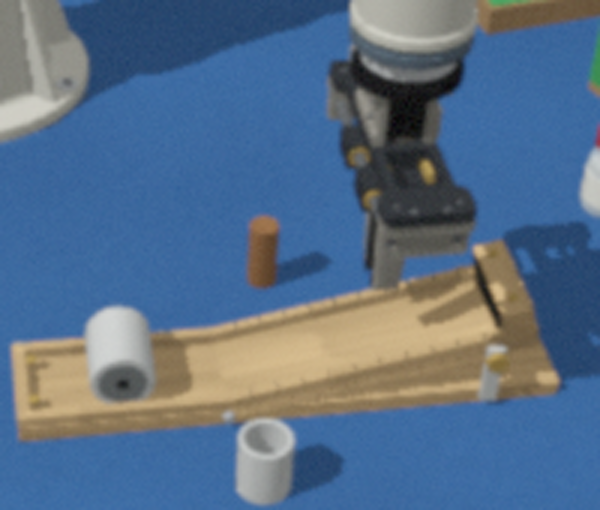

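The fingertips are at (385,280), but the roller is still on the level part at (120,350), so it wasn't pushed along. I'll compare the projected TCP with the picture and locate the roller.

Run:
```python
from r import *
from h import *
from fit import loc
import cv2
s=state();T=np.array(s["tool_pos"]);print(T,s["ee_rot"])
for n in("scene","top"):
    c=cams.read_camera(n);np.savez(n+"2.npz",**c)
    for lab,X in(("tcp",T),("roller",np.array(W(-132,40))),("thin",np.array([.408,.118,.06]))):
        k=c["R"]@X+c["t"];print(n,lab,(c["fx"]*k[0]/k[2]+c["cx"]).round(1),(c["fy"]*k[1]/k[2]+c["cy"]).round(1))
    Q=cloud(c)[c["z_map"]>0];x,y=loc((525,79,np.radians(71.2)),Q);k=(x>-195)&(x<-60)&(abs(y)<34)&(Q[:,2]>.032)&(Q[:,2]<.09)
    print(n,"roller",np.median(x[k]),y[k].min(),y[k].max(),Q[k,2].max())
    cv2.imwrite(f"pics/{n}3.png",cv2.resize(c["img"][170:330,190:430],None,fx=3,fy=3,interpolation=cv2.INTER_CUBIC))
```

```text
[0.54585624 0.14035954 0.06698221] [ 8.13152916e-01  5.82050110e-01 -7.24346643e-05 -1.12346308e-05]
scene tcp 383.8 223.8
scene roller 298.6 239.2
scene thin 346.6 195.2
scene roller -131.53734605300755 -32.968297621771285 31.151288597243244 0.06876533558020177
top tcp 255.5 236.5
top roller 338.6 266.2
top thin 264.7 298.8
top roller -131.87053614960405 -29.26846794058516 31.310992547663524 0.07222996962482643
```

View pics/top3.png

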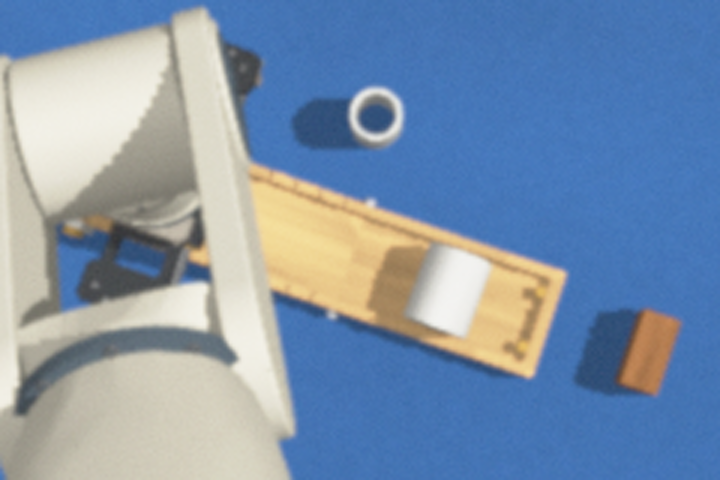

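The top view confirms the roller is still at (450,290), about x = -132. The fingers went past it without touching, so either the TCP or the camera frame is off. I'll measure the fingers themselves in the depth data.

Run:
```python
import numpy as np,cv2
from h import *
from fit import loc
for n in ("scene","top"):
    c=np.load(n+"2.npz");P=cloud(c).reshape(-1,3);img=c["img"].reshape(-1,3).astype(int)
    x,y=loc((525,79,np.radians(71.2)),P);grey=(img.max(1)-img.min(1))<40
    for zl in range(60,200,10):
        k=grey&(abs(x-65)<60)&(abs(y)<130)&(P[:,2]*1000>zl)&(P[:,2]*1000<zl+10)
        if k.sum()>3:print(n,zl,k.sum(),"x",np.percentile(x[k],[5,95]).round(),"y",np.percentile(y[k],[2,25,50,75,98]).round())
c=np.load("scene2.npz");cv2.imwrite("pics/fing.png",cv2.resize(c["img"][150:240,340:460],(800,600),interpolation=cv2.INTER_CUBIC))
```

```text
scene 60 15 x [ 11. 124.] y [ 38.  40.  41.  79. 126.]
scene 100 18 x [58. 74.] y [-21. -20. -18. -10.   9.]
scene 110 42 x [58. 76.] y [-23. -21. -19. -13.  11.]
scene 120 43 x [57. 73.] y [-24. -22. -21. -11.  11.]
scene 130 38 x [57. 74.] y [-25. -22. -21.   8.  17.]
scene 140 13 x [56. 67.] y [-18.   9.  10.  11.  18.]
scene 150 6 x [56. 59.] y [-9. -7.  2. 11. 15.]
scene 190 134 x [37. 93.] y [-88. -86. -85. -83.  82.]
```

View pics/fing.png

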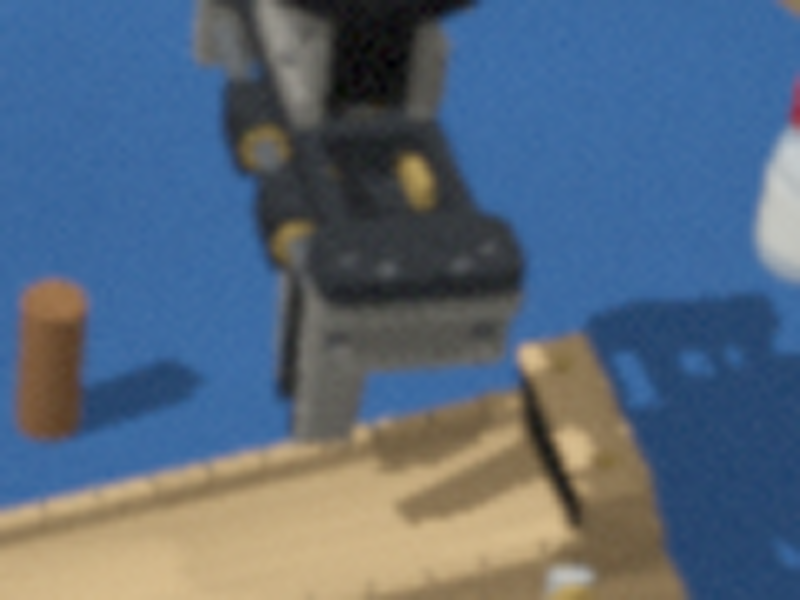

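The enlarged crop shows the finger's bottom edge at (325,438), which is px (389,216). Depth puts the fingertips at z ≈ 100 mm, while the reported TCP z is 67. So the fingers really sit about 34 mm higher than reported and passed over the roller, though x and y agree. I'll go back over the low end and measure this offset there, at two heights.

```bash
cat >> r.py <<'E'
from h import cloud
from fit import loc
def tip(n="scene"):
    s=state();T=np.array(s["tool_pos"]);c=cams.read_camera(n);P=cloud(c).reshape(-1,3);img=c["img"].reshape(-1,3).astype(int)
    x,y=loc((525,79,a),P);tx,ty=loc((525,79,a),T[None])
    k=(img.max(1)-img.min(1)<35)&(abs(x-tx)<14)&(y>-32)&(y<-12)&(P[:,2]>T[2]-.02)&(P[:,2]<T[2]+.075)&(c["z_map"].ravel()>0)
    z=P[k,2]*1000
    # image row of the lowest finger pixel -> z on the finger's back face
    v=np.where(k)[0]//640
    if not len(v): print("none");return
    r=v.max()+.5;cam=lambda zz:(lambda q:c["fy"]*q[1]/q[2]+c["cy"])(c["R"]@np.array([*(T[:2]+v_*(-.026)),zz])+c["t"])
    zs=np.linspace(0,.3,3001);zt=zs[np.argmin([abs(cam(q)-r) for q in zs])]
    print("reported z",(T[2]*1000).round(1),"depth low",np.percentile(z,[1,5]).round(1),"row z",(zt*1000).round(1),"n",k.sum(),"xm",x[k].mean().round(1),"ymin",np.percentile(y[k],5).round(1))
v_=v
E
python3 - <<'E'
from r import *
Q=quat(1);tip()
env.move_l(W(65,120),Q,velocity=.2)
env.move_l(W(-203,90),Q,velocity=.2);tip()
env.move_l(W(-203,45),Q,velocity=.15);tip();rep()
E
```

```text
reported z 67.0 depth low [107.4 110.2] row z 111.0 n 94 xm 65.7 ymin -23.7
reported z 90.0 depth low [131.  132.1] row z 134.6 n 95 xm -200.2 ymin -23.9
reported z 45.0 depth low [26.  84.8] row z 17.8 n 81 xm -200.4 ymin -24.6
 16.03 ramp x,y,z -202.7 -0.4 45.5 F along,across,z -1.11 -0.31 -0.6 w 0.0157
```

Run:
```python
from r import *
Q=quat(1)
env.move_l(W(-203,5),Q,velocity=.06,threshold=5);rep()
print(env.move_l(W(-203,-20),Q,velocity=.02,threshold=4));rep("lip")
```

```text
16.85 ramp x,y,z -203.0 -0.1 5.0 F along,across,z 0.32 1.41 -0.2 w 0.0159
True
lip 17.6 ramp x,y,z -203.0 0.1 -8.6 F along,across,z -0.09 0.99 6.82 w 0.0158
```

Lip contact came at reported z = -8.6, where the true height is 25, so the offset is +34 mm and agrees with the picture. I'll push again with z corrected by -34.

```bash
cat >> r.py <<'E'
zt=lambda x:33-34+max(0,x+95)*np.tan(np.radians(12))
def roller(n="scene"):
    c=cams.read_camera(n);P=cloud(c).reshape(-1,3);x,y=loc((525,79,a),P);z=P[:,2]*1000
    fl=15+np.maximum(0,x+60)*np.tan(np.radians(12));k=(z>fl+17)&(abs(y)<30)&(x>-195)&(x<138)&(z<fl+55)&(c["z_map"].ravel()>0)
    print("roller-ish",n,k.sum(),np.percentile(x[k],[2,50,98]).round(1))
    return c
E
python3 - <<'E'
from r import *
Q=quat(1)
env.move_l(W(-203,-1),Q,velocity=.05)
print(env.move_l(W(-150,-1),Q,velocity=.05,threshold=12));rep("touch");roller()
print(env.move_l(W(-95,zt(-95)),Q,velocity=.05,threshold=12));rep("level");roller()
E
```

```text
False
touch 19.12 ramp x,y,z -150.2 0.0 -1.0 F along,across,z 0.55 0.11 -0.09 w 0.0158
roller-ish scene 507 [-155.4  -95.3  -71. ]
False
level 20.42 ramp x,y,z -95.2 0.1 -1.0 F along,across,z -0.32 0.62 0.15 w 0.0158
roller-ish scene 336 [-101.2  -60.9  -33.5]
```

The roller is moving ahead of the fingers, so I'll go on up the slope.

Run:
```python
from r import *
import cv2
Q=quat(1)
print(env.move_l(W(0,zt(0)),Q,velocity=.04,threshold=12));rep("mid");roller()
print(env.move_l(W(68,zt(68)),Q,velocity=.04,threshold=12));rep("near");c=roller()
cv2.imwrite("pics/s4.png",cv2.resize(c["img"][120:290,260:460],None,fx=3,fy=3,interpolation=cv2.INTER_CUBIC))
```

```text
False
mid 23.04 ramp x,y,z -0.1 0.0 19.2 F along,across,z -0.64 -0.2 1.0 w 0.0161
roller-ish scene 296 [-7.3 25.5 59.5]
False
near 24.98 ramp x,y,z 67.9 -0.0 33.6 F along,across,z -1.33 0.49 0.22 w 0.0158
roller-ish scene 329 [ 60.3  88.5 125.8]
```

View pics/s4.png

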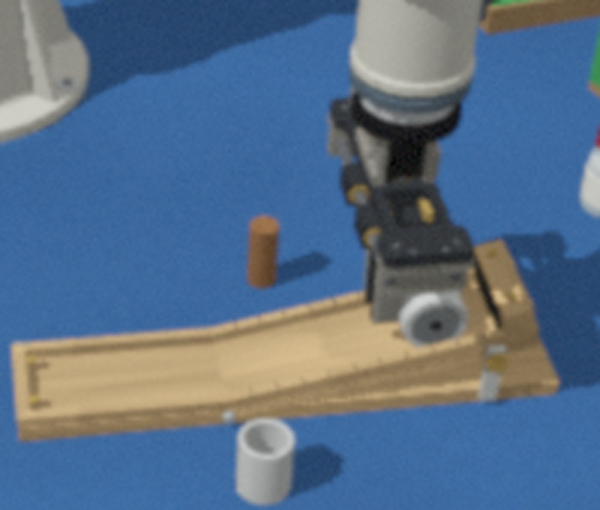

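The scene view shows the fingers behind the roller at (435,320), near the stop at (490,300). Now a slow final approach until contact.

Run:
```python
from r import *
import cv2
Q=quat(1)
print(env.move_l(W(110,zt(110)),Q,velocity=.02,threshold=5));rep("stop");env.pause(.3);rep("hold")
for n in("scene","top"): c=roller(n);  n=="scene" and cv2.imwrite("pics/s5.png",cv2.resize(c["img"][170:270,360:460],None,fx=5,fy=5,interpolation=cv2.INTER_CUBIC))
```

```text
True
stop 26.2 ramp x,y,z 88.3 0.2 37.8 F along,across,z -0.76 -0.29 1.21 w 0.0157
hold 26.5 ramp x,y,z 88.1 0.6 37.4 F along,across,z 0.45 -0.72 -0.19 w 0.0157
roller-ish scene 309 [ 80.3 106.4 136.6]Traceback (most recent call last):
  File "<stdin>", line 5, in <module>
  File "r.py", line 29, in roller
    print("roller-ish",n,k.sum(),np.percentile(x[k],[2,50,98]).round(1))
                                 ~~~~~~~~~~~~~^^^^^^^^^^^^^^^^
    return _quantile_unchecked(
        a, q, axis, out, overwrite_input, method, keepdims, weights)
    return _ureduce(a,
                    func=_quantile_ureduce_func,
    ...<5 lines>...
                    overwrite_input=overwrite_input,
                    method=method)
    r = func(a, **kwargs)
    result = _quantile(arr,
                       quantiles=q,
    ...<2 lines>...
                       out=out,
                       weights=wgt)
    slices_having_nans = np.isnan(arr[-1, ...])
                                  ~~~^^^^^^^^^
IndexError: index -1 is out of bounds for axis 0 with size 0
```

View pics/s5.png

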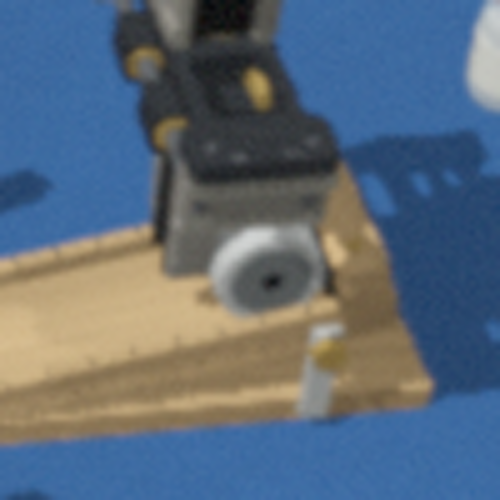

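The crop shows the roller at (265,270) touching or nearly touching the stop face at (335,260), with the fingers behind it. The holding force isn't clear, so I'll advance in small steps with averaged force until a firm push builds up.

```bash
cat >> r.py <<'E'
def F():
    f=[]
    for _ in range(6): f.append(state()["wrist_force"]);env.pause(.04)
    f=np.mean(f,0);return np.array([f[:2]@u,f[:2]@v,f[2]])
E
python3 - <<'E'
from r import *
Q=quat(1);x=88.3
for i in range(8):
    f=F();print(round(x,1),f.round(2))
    if f[0]<-5: break
    x+=1;env.move_l(W(x,zt(x)),Q,velocity=.01,threshold=15)
rep()
E
```

```text
88.3 [-0.14  0.22 -0.04]
89.3 [-5.2  -0.22 -0.31]
 27.42 ramp x,y,z 88.5 0.4 37.9 F along,across,z -4.88 0.09 -0.07 w 0.016
```

Run:
```python
from r import *
Q=quat(1);x=90.2
env.move_l(W(x,zt(x)),Q,velocity=.01,threshold=15);f=F();rep();print(f.round(2))
env.pause(.5);f=F();rep();print(f.round(2), state()["torque"])
```

```text
27.92 ramp x,y,z 88.6 0.5 37.9 F along,across,z -9.17 -1.3 -1.54 w 0.0158
[-9.15 -0.77 -0.58]
 28.67 ramp x,y,z 88.6 0.5 37.9 F along,across,z -8.96 -1.25 -0.48 w 0.0157
[-8.67 -1.15 -0.67] [-1.66484974  0.40691615 -0.04308483]
```

```bash
python3 -c "
from bench import env
print(env.hand_in())"
```

```text
the job is handed in; nothing more can be done
None
```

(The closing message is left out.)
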